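# Weigh a sealed instrument cassette on the hook balance and route it

## Task

Check the weight of the sealed blue-lidded instrument cassette before it leaves the bench: hang it by its bail on the sprung hook of the balance, easing it down until the hook carries all of it, without dropping it on the hook or pushing the hook down, then let go and let it come to rest for a second or two. If the pointer settles in the green field the set is complete: lift it off as gently and put it down gently, flat in the steel tray. If it settles short of that, in the yellow field, a piece is missing: lift it off as gently and put it down gently, flat in the red tray for a recount. Leave the tape, marker, gauze and loupe undisturbed.

Things in the scene. Friction and masses are not known exactly. Their poses are not given: they have to be found in the camera images.
- cassette: Sealed aluminium case with blue lid, 66 (x) x 114 (y) x 38 mm, 0.25 to 0.75 kg, unknown. Origin: centre of its underside, z up, y along its length. A rigid upright steel bail stands on the lid in the y-z plane (legs at y = +-42 mm); on the middle of its top bar is a blue grip lug, 14 (x) x 24 (y) mm, from z = 100 to 134 mm. Symmetric under a half turn.
- cassette_bar (a point): Centre of the bail's horizontal top bar, 98 mm above the cassette's underside; the bar is 8 mm thick, straight along the cassette's y for 60 mm. It rests on the hook, which passes under it below the lug; between bar and lid the window is 56 mm high, so the hook can only come in level through it, not through the lid.
- cassette_grip (a point): On the grip lug, 120 mm above the cassette's underside, 14 mm below the lug's top: put the middle of the finger pads here, closing along the cassette's y; the fingertips then stay above the bar, clear of the hook, and the cassette hangs level.
- balance: Spring balance, fixed: grey base 130 x 120 x 14 mm, aluminium column 66 mm wide, 338 mm high. Origin: under the column's axis at table height, z up; the hook arm points along -x, roughly to the robot, the hook 110 mm before the column's face. Beside the slot in that face a strip with ticks every 5 mm of dip, yellow field (20 to 54.5 mm) above green (54.5 to 85 mm); red pointer.
- hook_saddle (a point): Lowest point of the hook's seat, moving with it, 269 mm up when unloaded, 130 mm from the balance's axis. The hook is an 8 mm bar in the balance's x-z plane, a V about 20 mm wide at the mouth: behind it the arm's top is 16 mm above this point; its front tip ends 23 mm above it, 18 mm out. The bail's bar is laid in from above along the balance's y; its centre then lies 4 mm above this point.
- hook (a joint): Dip of the hook, m: 0 unloaded, grows downward, stop at 0.095. Linear spring, 90 N/m, lightly damped: 0.5 kg dips it 54.5 mm, the start of green (complete); less is yellow (recount). It settles about 2 s after a gentle release. With the cassette, moving faster than 0.08 m/s down or 0.12 m/s up (also on letting go or lifting off), or dipping beyond 90 mm, counts as a shock.
- steel_tray: Fixed bare steel tray for complete sets, outside 122 (x) x 172 (y) x 23 mm with small tabs at the y ends, inside 114 x 164 mm, floor 4 mm thick. Origin: centre of its underside on the table, z up.
- red_tray: Fixed red tray for recounts, the same shape and origin as the steel tray.
- indicator_tape: Bystander: beige tape roll 99 mm across, 24 mm high; origin: centre of its underside.
- red_marker: Bystander: red marker pen 134 mm long (y), 14 mm high; origin: centre of its underside.
- gauze_block: Bystander: white gauze pack 101 x 102 x 29 mm; origin: centre of its underside.
- loupe: Bystander: black folding loupe 36 x 77 (y) x 14 mm; origin: centre of its underside.
There are look-alikes about, which are no part of the job. Of the things that look like the steel_tray, the larger one is meant.

How it is judged:
By the outcome, as a careful person would: the job done as asked, in the order asked, and still so for the second after the job is handed in, with the robot touching nothing.
It also fails if it takes over 69 s, if anything falls off the work surface, if the arm or the gripper's body presses on something with over 40 N, if the wrist force passes 120 N, or if a joint passes its speed limit or range.

## Robot

A 6-joint arm with a two-finger parallel gripper is mounted at the origin on a cart in front of the work surface, level with it; the furniture and walls round the work are solid. World frame = base frame: x ahead of the robot, y to its left, z up, the work surface at z = 0. Lengths are in mm, angles in rad, forces in N, time in s.
With the tool pointing down it reaches from about 350 to 975 mm from the base axis. Payload 7.1 kg.
Tool frame: the origin (TCP) lies midway between the tips of the shut fingers; the grasp point (between the pads) lies 19 mm behind it; z points along the fingers, y is the line along which they close (so a half turn about z gives the same grasp; the last joint's range is limited). The gripper opens to 88 mm and grips with 3 to 60 N. Pads are 20 mm wide; open, the fingers measure 115 mm over their backs; the gripper's body (75 mm by 178 mm) begins 61 mm behind the grasp point.
Start: joints at [-1.221, 0.423, 1.63, -0, 1.089, -0.019], TCP at [225.327, -582.952, 222.675] pointing down, gripper open.
Joint ranges: [-3, 3], [-0.9, 2.11], [0.09, 2.58], [-1.31, 4.45], [0.11, 2.69], [-2.54, 2.54]. Speed limits (rad/s): [2.39, 2.39, 3.01, 3.14, 3.14, 3.14].

## Interface

Orientations are given as a rotation vector (axis times angle).
In Python, from workcell import status, eyes, ticket gives the robot as it stands.
- The arm moves only by the tool hand_motion, called as a command line: name --argument value ..., lists and objects as JSON in quotes. Schema: {"type":"object","properties":{"segments":{"type":"array","items":{"type":"number"},"minItems":6,"maxItems":30},"jaw":{"type":"number"},"only":{"type":"string"},"quiet":{"type":"boolean"},"lines":{"type":"string"}},"required":["segments"],"additionalProperties":false}. segments is one flat list of numbers that holds 1 to 5 rows one after another, with no inner brackets; each row has 6 numbers: dx, dy, dz in parts of the range, where 1.0 means 600 mm, then a rotation vector rx, ry, rz in fractions of the full range, 1 being pi rad; each row shifts and turns the commanded pose from where the row before left it, along the tool's axes as they then stand; what a row does not reach is not made up. A row lasts 1/12 s, in which the tool goes at most 41.7 mm and 0.125 rad, less where a joint would pass 70% of its speed; a pose out of reach is approached as far as the arm can. jaw is the finger opening in mm, set as the call begins (left out keeps the last). The fingers move at their own pace and stop on an object; the grip force is fixed at half the most. Time passes only in rows, so rows that do not move let the fingers close. The tool returns the time, the measured TCP pose, the force, the opening and the grip force at its end. only (a regular expression) keeps the lines of the reply that match it, lines (a string "A,B") keeps lines A to B, and quiet returns only ok. No shift or turn number may pass 1 either way. Input that does not fit is refused with a message, and nothing moves.
- status.get_obs(): the state, without advancing time (a new reading comes with each control period).
- eyes.get_image(name): name is "scene" or "side" or "wrist"; returns a dict with "img" (420x560x3 uint8, red, green, blue), "range_z" (420x560 float32, mm along the optical axis (not along the pixel's ray), 0 where there is no reading), "fx", "fy", "cx", "cy" (pixels), "R" (3x3) and "t" (3): a world point X has camera coordinates R X + t. Camera axes: x right, y down, z forward; pixel columns grow to the right and rows downward; lengths in mm; the calibration is good to about 2 mm. A picture is of the moment at which its call begins.
- ticket.close_job(): hands the job in; it is judged then, once.
The state is a dict: "t": time; "qpos": joint angles; "qvel": joint speeds; "joint_torque": joint torques, N m; "ee_pos": TCP position; "orientation": TCP orientation; "ft_force": force on the tool from outside, world axes, zero at the start; "moment": the same for the moment, N m; "width": finger opening in mm; "grasp_force": force on a finger pad.
Only numpy, scipy, OpenCV 4.12 (cv2) and the standard library are available. Lean on these libraries where they do the work, as an engineer would, in place of code of your own. Each camera call takes 0.05 s, during which the arm holds its last target. There are 200 camera calls.

## Working session

There is one attempt and no reset: what is moved stays moved. The work goes in short steps, Python scripts to look and compute and a tool call to move; the robot and the scene stay as the last step left them, time stands still between calls to the robot, and variables do not carry over. Pictures are saved under pics/ and viewed, at most 10 in all, crops included, and the job is handed in when it is done.

```bash
ls; mkdir -p pics; cat > h.py <<'E'
import numpy as np,cv2
from workcell import status,eyes,ticket
def grab(n,save=None):
    d=eyes.get_image(n)
    if save: cv2.imwrite('pics/'+save+'.png',cv2.cvtColor(d['img'],cv2.COLOR_RGB2BGR)); np.savez('pics/'+save+'.npz',**d)
    return d
def cloud(d):
    z=d['range_z'];v,u=np.indices(z.shape)
    P=np.stack([(u-d['cx'])/d['fx']*z,(v-d['cy'])/d['fy']*z,z],-1)
    W=(P-d['t'])@d['R']; W[z<=0]=np.nan
    return W
E
python3 - <<'E'
from h import *
o=status.get_obs();print({k:np.round(v,3) for k,v in o.items()})
a=grab('scene','scene0');b=grab('side','side0')
for d in(a,b):print(d['fx'],-d['R'].T@d['t'],d['R'][2])
E
```

```text
pics
{'t': np.float64(0.0), 'qpos': array([-1.221,  0.424,  1.631,  0.   ,  1.089, -0.019]), 'qvel': array([-0.001,  0.001,  0.001, -0.   , -0.   ,  0.001]), 'joint_torque': array([-0.0000e+00, -5.4462e+01, -2.7367e+01,  6.4000e-02,  2.3000e-02,
       -0.0000e+00]), 'ee_pos': array([ 225.15 , -582.442,  221.918]), 'orientation': array([-3.087, -0.576,  0.   ]), 'ft_force': array([-0.297,  0.137, -0.384]), 'moment': array([ 0.041, -0.059, -0.033]), 'grasp_force': np.float64(0.0), 'width': np.float64(87.628)}
515.898974214345 [ -535.81923916 -1205.97161363  1025.75567841] [ 0.65458146  0.54830887 -0.5204618 ]
400.49432789118254 [  -11.73108316 -1107.97935259   878.75181677] [ 0.45042761  0.6789567  -0.57976959]
```

View pics/scene0.png

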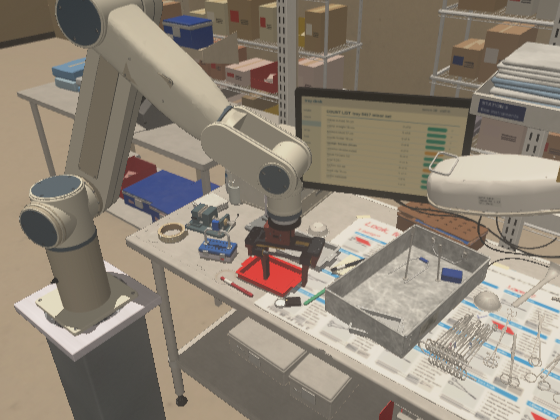

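View pics/side0.png

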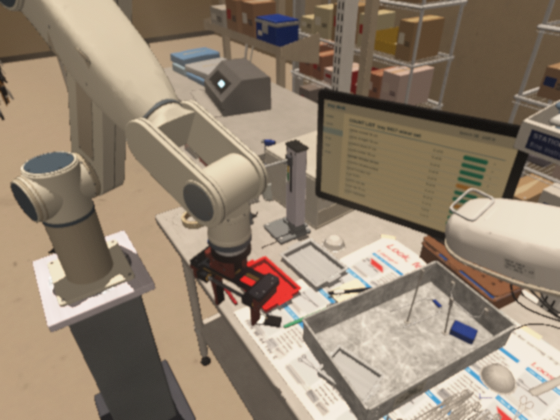

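The pictures show the robot arm in front of the bench. The red tray is at scene (272,272) and side (270,283). There is a grey tray at side (313,264), another shape in the basin at side (355,370), and the balance column at side (296,185). Blue objects are at scene (215,245). I'll enlarge and measure.

```bash
python3 - <<'E'
from h import *
s=cv2.imread('pics/scene0.png');t=cv2.imread('pics/side0.png')
w=grab('wrist','wrist0');wi=cv2.cvtColor(w['img'],cv2.COLOR_RGB2BGR)
A=cv2.resize(s[180:320,140:340],(800,560)[:2],interpolation=cv2.INTER_CUBIC)
A=cv2.resize(s[190:320,150:350],(400,260),interpolation=cv2.INTER_CUBIC)
B=cv2.resize(t[130:340,170:370],(400,420),interpolation=cv2.INTER_CUBIC)
C=cv2.resize(wi,(400,300))
im=np.zeros((600,800,3),np.uint8);im[:260,:400]=A;im[:420,400:]=B;im[300:,:400]=C
cv2.imwrite('pics/c1.png',im)
for n,pts in(('scene0',[(218,250),(207,215),(272,272),(174,232),(235,285),(330,262),(288,302),(375,315),(317,228),(234,185)]),('side0',[(270,143),(265,160),(296,145),(296,185),(285,232),(313,264),(270,283),(355,370),(334,241),(250,215),(190,215),(235,297),(273,320)])):
    W=cloud(dict(np.load('pics/'+n+'.npz')))
    for u,v in pts: print(n,u,v,np.round(W[v,u]))
E
```

```text
scene0 218 250 [ 389. -164.   34.]
scene0 207 215 [474. -30.  76.]
scene0 272 272 [ 437. -354.    5.]
scene0 174 232 [406.  81.  -5.]
scene0 235 285 [ 314. -311.   10.]
scene0 330 262 [ 598. -466.    0.]
scene0 288 302 [ 348. -491.   17.]
scene0 375 315 [ 469. -709.    3.]
scene0 317 228 [ 703. -338.   27.]
scene0 234 185 [693.  49.  74.]
side0 270 143 [753. 116. 194.]
side0 265 160 [692.  57. 163.]
side0 296 145 [ 662. -182.  328.]
side0 296 185 [ 647. -207.  200.]
side0 285 232 [ 611. -197.   15.]
side0 313 264 [ 600. -372.    3.]
side0 270 283 [ 264. -656.  345.]
side0 355 370 [ 454. -730.    4.]
side0 334 241 [ 708. -345.   30.]
side0 250 215 [ 260. -601.  469.]
side0 190 215 [ 160. -579.  496.]
side0 235 297 [ 327. -353.   -1.]
side0 273 320 [ 366. -498.   15.]
```

View pics/c1.png

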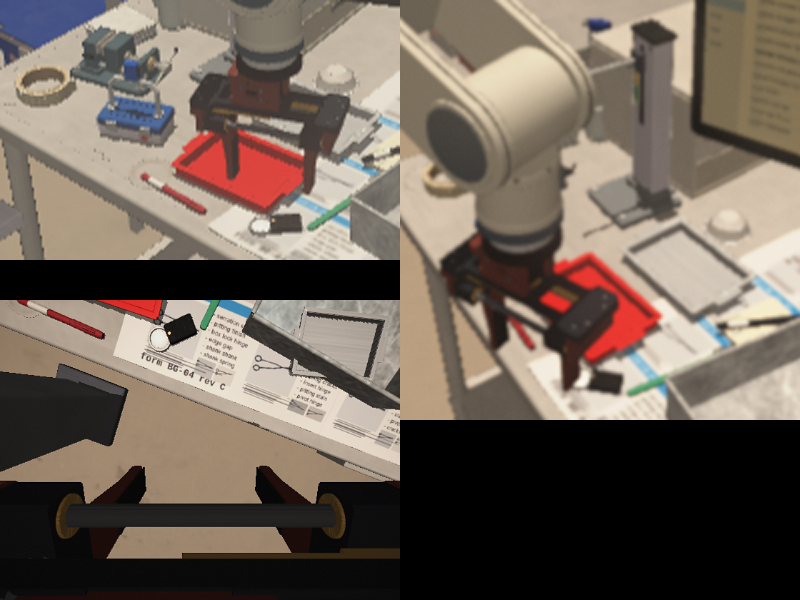

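Candidates for the steel tray: the one on the table at side (313,264) and the one in the basin at side (355,370). I'll compare their sizes. The only blue-lidded case with a bail is at scene (218,247). Next I fit the poses.

```bash
python3 - <<'E'
from h import *
S=dict(np.load('pics/scene0.npz'));T=dict(np.load('pics/side0.npz'))
WS,WT=cloud(S),cloud(T)
def rect(P):
    r=cv2.minAreaRect(P[:,:2].astype(np.float32));return np.round(r[0],1),np.round(r[1],1),round(r[2],1),len(P)
def box(W,x0,x1,y0,y1,z0,z1):
    return (W[...,0]>x0)&(W[...,0]<x1)&(W[...,1]>y0)&(W[...,1]<y1)&(W[...,2]>z0)&(W[...,2]<z1)
# cassette
for n,D,W in(('scene',S,WS),('side',T,WT)):
    c=box(W,300,480,-260,-80,10,160)
    hsv=cv2.cvtColor(D['img'],cv2.COLOR_RGB2HSV)
    blue=(hsv[...,0]>100)&(hsv[...,0]<130)&(hsv[...,1]>120)
    P=W[c&blue];print(n,'blue',len(P))
    if len(P):
        hi=P[P[:,2]>90];lo=P[P[:,2]<60]
        if len(lo)>20:print('lid',rect(lo),np.percentile(lo[:,2],[5,50,95]))
        if len(hi)>3:print('lug',rect(hi),np.round(hi.mean(0)),hi[:,2].min(),hi[:,2].max())
    b=W[c&(W[...,2]>50)&(W[...,2]<104)&~blue];print('bail',len(b), rect(b) if len(b)>4 else'')
    for nm,a in(('red',(300,560,-480,-230)),('steel',(500,720,-490,-260))):
        for zz in((14,26),(2,26)):
            m=box(W,*a,*zz)
            if nm=='red': m&=(hsv[...,1]>150)&((hsv[...,0]<8)|(hsv[...,0]>172))
            P=W[m]; 
            if len(P)>5:print(n,nm,zz,rect(P),np.percentile(P[:,2],95))
    P=W[box(W,560,740,-270,-120,100,335)];print(n,'col',rect(P) if len(P)>5 else'')
    P=W[box(W,560,740,-270,-120,5,25)];print(n,'base',rect(P) if len(P)>5 else'')
    P=W[box(W,560,740,-270,-120,325,350)];print(n,'top',rect(P) if len(P)>5 else'',np.nanmax(P[:,2]) if len(P) else'')
    P=W[box(W,430,615,-300,-120,230,320)];print(n,'hook',len(P),np.round(P[::6]))
E
```

```text
scene blue 162
lid (array([ 400.4, -149.9]), array([ 68. , 109.4]), 22.1, 147) [33.66024052 37.66455264 41.99414687]
lug (array([ 403.2, -147.7]), array([19.6, 19. ]), 58.8, 15) [ 401. -148.  133.] 129.282423345353 137.2702190508332
bail 99 (array([ 414.6, -126.9]), array([125.5,  71.8]), 60.7, 99)
scene red (14, 26) (array([ 422.5, -361.3]), array([138.4, 205.7]), 3.7, 365) 25.218096846492042
scene red (2, 26) (array([ 422.5, -361.3]), array([138.4, 205.7]), 3.7, 980) 24.45036079541898
scene steel (14, 26) (array([ 624.2, -378.7]), array([195.2, 195.4]), 3.7, 329) 25.045621905129074
scene steel (2, 26) (array([ 610.3, -375.8]), array([228.2, 219.1]), 89.6, 787) 24.230028444687925
scene col (array([ 647.2, -149.3]), array([12.5,  7. ]), 43.5, 14)
scene base (array([ 660.2, -162.2]), array([ 67.7, 202.6]), 62.2, 142)
scene top  
scene hook 0 []
side blue 0
bail 0 
side red (14, 26) (array([ 400.7, -367.6]), array([176.3, 200. ]), 4.4, 391) 25.468656255465604
side red (2, 26) (array([ 399.3, -367.7]), array([179.1, 200. ]), 4.4, 1034) 24.649772474844973
side steel (14, 26) (array([ 623.2, -373.8]), array([193.2, 206.4]), 1.0, 630) 25.604129189133726
side steel (2, 26) (array([ 610.1, -375. ]), array([229.8, 219.6]), 90.0, 2396) 24.493289989032917
side col (array([ 651. , -204.4]), array([131.1, 177.3]), 89.9, 1864)
side base (array([ 652.2, -190.7]), array([138. , 176.4]), 84.5, 684)
side top (array([ 667.4, -204.4]), array([ 44.3, 131.3]), 0.7, 157) 349.4921446855054
side hook 48 [[ 613. -170.  285.]
 [ 587. -170.  285.]
 [ 606. -176.  283.]
 [ 585. -174.  285.]
 [ 563. -167.  285.]
 [ 582. -172.  281.]
 [ 564. -171.  283.]
 [ 555. -173.  283.]]
```

Careful with the scale: shifts go in shares of 600 mm and turns go in shares of pi rad. That gives: -28 mm / 600 = -0.0467, 27 mm / 600 = 0.045.

hand_motion --segments '[0.045,-0.0467,-0.0083,0,0,0,0.045,-0.0467,-0.0083,0,0,0,0.045,-0.0467,-0.0083,0,0,0,0.045,-0.0467,-0.0083,0,0,0,0.045,-0.0467,-0.0083,0,0,0]' --jaw 88

```text
t: 0.57
ee_pos: [300.9, -401.9, 247.6]
orientation: [-3.088, -0.575, 0.0]
ft_force: [1.6, 0.1, -0.6]
width: 88.0
grasp_force: 0.0
```

hand_motion --segments '[0.045,-0.0467,-0.0083,0,0,0,0.045,-0.0467,-0.0083,0,0,0,0.045,-0.0467,-0.0083,0,0,0,0,0,0,0,0,0,0,0,0,0,0,0]'

```text
t: 0.98
ee_pos: [346.7, -294.7, 263.0]
orientation: [3.087, 0.582, 0.001]
ft_force: [0.3, -0.2, 0.7]
width: 87.4
grasp_force: 0.0
```

```bash
python3 - <<'E'
from h import *
a=grab('side','side1');w=grab('wrist','wrist1');s=grab('scene','scene1')
o=status.get_obs();print(o['ee_pos'],o['orientation'],-w['R'].T@w['t'],w['R'])
t=cv2.imread('pics/side1.png');wi=cv2.imread('pics/wrist1.png')
im=np.zeros((600,800,3),np.uint8);im[:600,:400]=cv2.resize(t[120:320,180:320],(400,571)).repeat(1,0)[:600] if 0 else 0
im[:480,:400]=cv2.resize(t[120:312,190:350],(400,480),interpolation=cv2.INTER_CUBIC);im[:300,400:]=cv2.resize(wi,(400,300));im[300:,400:]=cv2.resize(cv2.imread('pics/scene1.png'),(400,300))
cv2.imwrite('pics/c2.png',im)
E
```

```text
[ 345.8032207  -296.92283147  262.54389579] [ 3.08837401e+00  5.75037655e-01 -3.32892784e-04] [ 407.35079758 -271.11581362  425.53151643] [[ 3.63238057e-01 -9.31696024e-01  7.95272901e-04]
 [-9.04428873e-01 -3.52402228e-01  2.40460147e-01]
 [-2.23755507e-01 -8.80635444e-02 -9.70658686e-01]]
```

View pics/c2.png

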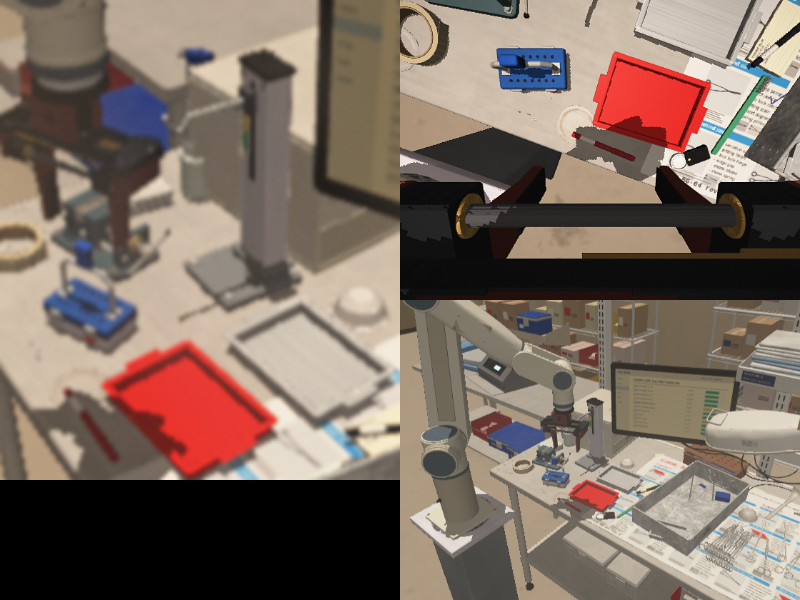

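The wrist picture shows the whole cassette (lug at about wrist (157,87)), the red tray and the corner of the steel tray. The side crop shows the column, with the hook end at about side (260,170). Next I fit all of these.

```bash
cat >> h.py <<'E'
def rect(P):
    r=cv2.minAreaRect(P[:,:2].astype(np.float32));return np.round(r[0],1),np.round(r[1],1),round(r[2],1),len(P)
def box(W,x0,x1,y0,y1,z0,z1):
    return (W[...,0]>x0)&(W[...,0]<x1)&(W[...,1]>y0)&(W[...,1]<y1)&(W[...,2]>z0)&(W[...,2]<z1)
def cols(D):
    h=cv2.cvtColor(D['img'],cv2.COLOR_RGB2HSV)
    return (h[...,0]>100)&(h[...,0]<130)&(h[...,1]>120),(h[...,1]>150)&((h[...,0]<8)|(h[...,0]>172))
E
python3 - <<'E'
from h import *
for n in('wrist1','side1','scene1'):
    D=dict(np.load(f'pics/{n}.npz'));W=cloud(D);blue,red=cols(D)
    c=box(W,300,480,-260,-60,10,160)
    P=W[c&blue];lo=P[(P[:,2]<60)];hi=P[P[:,2]>110]
    if len(lo)>5:print(n,'lid',rect(lo[lo[:,2]>32]),np.median(lo[:,2]))
    if len(hi)>5:print(n,'lug',rect(hi),hi.mean(0).round(1),hi[:,2].min(),hi[:,2].max())
    P=W[box(W,300,560,-500,-230,15,27)&red];
    if len(P)>5:print(n,'red rim',rect(P))
    P=W[box(W,300,560,-500,-230,0,8)&red];
    if len(P)>5:print(n,'red floor',rect(P),np.median(P[:,2]))
    P=W[box(W,500,720,-500,-260,17,27)];
    if len(P)>5:print(n,'steel rim',rect(P))
    P=W[box(W,560,740,-270,-120,330,350)];
    if len(P)>5:print(n,'coltop',rect(P),np.median(P[:,2]))
    P=W[box(W,560,740,-270,-120,330,350)];
    P=W[box(W,480,625,-300,-60,230,320)]
    if len(P)>5:
        P=P[np.argsort(P[:,0])];print(n,'hook',len(P));print(np.round(P[::max(1,len(P)//25)]).tolist())
    # column side faces
    P=W[box(W,590,740,-270,-120,60,240)];
    if len(P)>5:print(n,'col',rect(P),np.percentile(P[:,0],[2,50,98]),np.percentile(P[:,1],[2,50,98]))
E
```

```text
wrist1 lid (array([ 404.8, -148.1]), array([ 65.5, 113.1]), 21.2, 3778) 38.52096909115591
wrist1 lug (array([ 404.5, -148.5]), array([14.5, 24.4]), 21.3, 552) [ 404.  -150.2  131.2] 110.98336763491645 136.3977025520561
wrist1 red rim (array([ 403.1, -364. ]), array([175.2, 204.4]), 4.4, 4588)
wrist1 red floor (array([ 395.3, -346.2]), array([170.2, 203.1]), 3.6, 10499) 4.69879705718658
wrist1 steel rim (array([ 559.3, -387.2]), array([103.2, 209.8]), 21.7, 2993)
side1 lid (array([ 401.9, -156.1]), array([ 55.8, 101.3]), 21.3, 212) 38.17710761818629
side1 lug (array([ 402.3, -151.7]), array([ 9.9, 20.6]), 9.5, 15) [ 402.7 -153.2  133.9] 131.41442706940308 136.23056249709916
side1 red rim (array([ 402.6, -366.3]), array([176.3, 203.4]), 6.3, 608)
side1 red floor (array([ 398.5, -365.8]), array([170.2, 175.8]), 3.3, 1333) 4.636473682177835
side1 steel rim (array([ 624.4, -372.9]), array([191.8, 206.8]), 3.2, 622)
side1 coltop (array([ 675.6, -216.8]), array([ 20.1, 105.8]), 9.8, 39) 337.7215800794776
side1 hook 100
[[517.0, -172.0, 290.0], [519.0, -168.0, 284.0], [524.0, -171.0, 281.0],
[... 1450 characters left out ...]
 -171.0, 277.0], [558.0, -169.0, 282.0], [562.0, -170.0, 278.0], [564.0, -178.0, 286.0], [564.0, -172.0, 284.0], [568.0, -173.0, 280.0], [574.0, -168.0, 283.0], [579.0, -173.0, 283.0], [580.0, -171.0, 278.0], [584.0, -172.0, 277.0], [586.0, -175.0, 284.0], [591.0, -175.0, 278.0], [592.0, -170.0, 284.0], [595.0, -176.0, 281.0], [599.0, -177.0, 283.0], [599.0, -172.0, 285.0], [603.0, -173.0, 284.0], [609.0, -177.0, 283.0], [610.0, -176.0, 286.0], [613.0, -178.0, 285.0], [616.0, -175.0, 276.0], [618.0, -177.0, 276.0], [623.0, -177.0, 281.0]]
scene1 col (array([ 688.4, -203.9]), array([100.8, 130.8]), 0.3, 1541) [642.30754989 665.98322526 732.85192374] [-241.46286828 -203.62912909 -146.36212427]
```

Cassette: origin (404.5, -148.5), yaw 21.2°, lid at z 38, lug top at 134, all matching the text. Now I move over it.

In the tool's units: -29.2 mm / 600 = -0.0487, 27 mm / 600 = 0.045.

hand_motion --segments '[0.045,-0.0487,0,0,0,0,0.045,-0.0487,0,0,0,0,0.045,-0.0487,0,0,0,0,0.045,-0.0487,0.025,0,0,0,0,0,0.0417,0,0,0]' --jaw 70

```text
t: 1.55
ee_pos: [407.7, -146.4, 224.3]
orientation: [3.086, 0.579, 0.008]
ft_force: [-0.2, -1.3, -0.0]
width: 69.9
grasp_force: 0.0
```

hand_motion --segments '[0,0,0.0417,0,0,0,0,0,0.025,0,0,0,0,0,0,0,0,0,0,0,0,0,0,0]'

```text
t: 1.88
ee_pos: [403.9, -149.8, 182.4]
orientation: [-3.088, -0.573, 0.003]
ft_force: [-0.9, 0.0, 0.6]
width: 70.0
grasp_force: 0.0
```

```bash
python3 - <<'E'
from h import *
w=grab('wrist','wrist2');W=cloud(w);blue,_=cols(w)
o=status.get_obs();print(o['ee_pos'],o['orientation'])
P=W[box(W,300,480,-260,-60,110,150)&blue];print(rect(P) if len(P)>5 else len(P))
P=W[box(W,300,480,-260,-60,30,50)&blue];print(rect(P) if len(P)>5 else len(P))
E
```

```text
[ 404.55452102 -150.0642613   183.20193198] [-3.08875893e+00 -5.73119174e-01  4.30084495e-04]
(array([ 404.9, -147.4]), array([13.5, 25.1]), 21.1, 784)
(array([ 405. , -147.4]), array([ 64.5, 112.9]), 21.2, 4655)
```

View pics/wrist2.png

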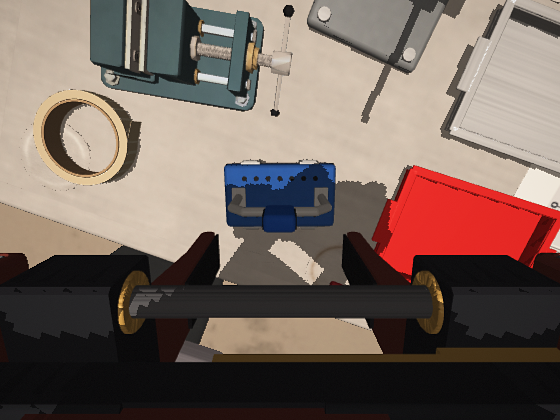

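The wrist picture shows the lug at (280,218), centred between the fingers. I descend and grip.

In the tool's units: 25 mm / 600 = 0.0417, 18 mm / 600 = 0.03.

hand_motion --segments '[0.0017,-0.0033,0.0417,0,0,0,0,0,0.0417,0,0,0,0,0,0.03,0,0,0,0,0,0.0167,0,0,0,0,0,0,0,0,0]' --jaw 70

```text
t: 2.35
ee_pos: [404.3, -147.4, 104.3]
orientation: [-3.088, -0.574, 0.002]
ft_force: [-0.8, -0.2, -0.2]
width: 70.1
grasp_force: 0.0
```

hand_motion --segments '[0,0,0,0,0,0,0,0,0,0,0,0,0,0,0,0,0,0,0,0,0,0,0,0]' --jaw 10

```text
t: 2.68
ee_pos: [405.4, -147.2, 106.0]
orientation: [3.087, 0.575, 0.003]
ft_force: [-0.7, -0.1, 0.6]
width: 46.8
grasp_force: 0.0
```

hand_motion --segments '[0,0,0,0,0,0,0,0,0,0,0,0,0,0,0,0,0,0]' --jaw 10

```text
t: 2.93
ee_pos: [404.7, -146.8, 105.2]
orientation: [3.088, 0.576, 0.001]
ft_force: [-0.1, 0.6, 0.2]
width: 26.8
grasp_force: 0.0
```

hand_motion --segments '[0,0,0,0,0,0,0,0,0,0,0,0,0,0,0,0,0,0]' --jaw 10

```text
t: 3.18
ee_pos: [404.7, -146.8, 105.0]
orientation: [3.088, 0.576, 0.0]
ft_force: [-0.4, -0.7, 0.5]
width: 23.5
grasp_force: 30.0
```

hand_motion --segments '[0,0,-0.005,0,0,0,0,0,-0.01,0,0,0,0,0,-0.025,0,0,0,0,0,-0.0417,0,0,0,0,0,-0.05,0,0,0]'

```text
t: 3.6
ee_pos: [403.0, -146.1, 183.9]
orientation: [-3.086, -0.576, 0.006]
ft_force: [0.8, -0.3, -3.3]
width: 23.7
grasp_force: 30.0
```

hand_motion --segments '[0,0,-0.05,0,0,0,0,0,-0.05,0,0,0,0,0,-0.05,0,0,0,0,0,-0.0417,0,0,0,0,0,-0.0167,0,0,0]'

```text
t: 4.02
ee_pos: [405.6, -147.1, 312.6]
orientation: [3.086, 0.576, 0.007]
ft_force: [0.0, 0.8, -2.9]
width: 23.3
grasp_force: 30.0
```

hand_motion --segments '[0,0,-0.01,0,0,0,0,0,0,0,0,0,0,0,0,0,0,0,0,0,0,0,0,0,0,0,0,0,0,0]'

```text
t: 4.43
ee_pos: [403.8, -146.5, 313.4]
orientation: [-3.087, -0.576, 0.004]
ft_force: [-0.1, 0.6, -3.6]
width: 24.0
grasp_force: 30.0
```

```bash
python3 - <<'E'
from h import *
from scipy.spatial.transform import Rotation as R
o=status.get_obs();print(o['ee_pos'],R.from_rotvec(o['orientation']).as_matrix().round(3),o['ft_force'],o['moment'])
for n in('side','scene','wrist'):
    D=grab(n,n+'3');W=cloud(D)
    P=W[box(W,505,625,-200,-140,255,300)];print(n,len(P))
    if len(P)<10:continue
    A=P[(P[:,0]>550)];print('arm fit',np.polyfit(A[:,0],A[:,1],1),'y@535',np.polyval(np.polyfit(P[:,0],P[:,1],1),535),'xmin',P[:,0].min())
    for x in range(510,570,5):
        q=P[(P[:,0]>=x)&(P[:,0]<x+5)]
        if len(q):print(x,q.mean(0).round(),q[:,2].min().round(),q[:,2].max().round())
    P=W[box(W,600,740,-270,-120,100,335)];
    if len(P)>50: print('col',np.percentile(P[:,0],[1,5,50]),np.percentile(P[:,1],[1,50,99]))
    P=W[box(W,500,760,-300,-100,8,20)]; print('base',rect(P) if len(P)>10 else'')
E
```

```text
[ 403.84585856 -146.45609998  313.43263908] [[ 0.933  0.36  -0.003]
 [ 0.36  -0.933  0.001]
 [-0.002 -0.002 -1.   ]] [-0.11911367  0.59575029 -3.59346854] [ 0.02317351 -0.06321707  0.00055862]
side 100
arm fit [-3.71041346e-02 -1.51340936e+02] y@535 -171.70591572878135 xmin 516.4110995731644
515 [ 517. -171.  290.] 288.0 292.0
520 [ 522. -171.  285.] 280.0 293.0
525 [ 526. -171.  279.] 268.0 287.0
530 [ 532. -172.  269.] 264.0 277.0
535 [ 537. -173.  267.] 263.0 270.0
540 [ 543. -173.  271.] 266.0 280.0
545 [ 548. -171.  274.] 270.0 278.0
550 [ 552. -172.  281.] 277
[... 742 characters left out ...]
171.  284.] 282.0 285.0
col [624.73874662 640.48588118 655.53157023] [-268.50863299 -200.06830021 -143.37316187]
base (array([ 644.7, -205.5]), array([188.6, 229.2]), 89.4, 627)
wrist 1150
arm fit [  -0.12015748 -102.52121807] y@535 -168.0399300766178 xmin 517.1375184429249
515 [ 519. -168.  291.] 288.0 293.0
520 [ 522. -167.  290.] 278.0 294.0
525 [ 528. -167.  281.] 272.0 290.0
530 [ 532. -167.  274.] 266.0 279.0
535 [ 538. -168.  269.] 265.0 272.0
540 [ 543. -169.  271.] 265.0 276.0
545 [ 548. -169.  277.] 268.0 283.0
550 [ 552. -169.  283.] 276.0 287.0
555 [ 557. -169.  285.] 281.0 287.0
560 [ 561. -172.  284.] 282.0 285.0
base (array([ 633.4, -204.7]), array([185.2, 187.9]), 83.7, 5088)
```

View pics/wrist3.png

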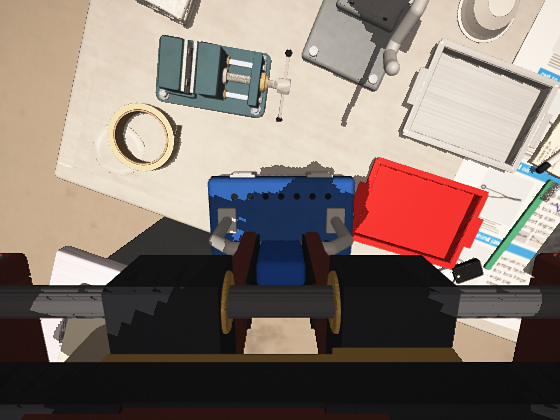

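The cassette is held with the lug between the pads, at wrist (281,262), and the ft reading suggests about 0.37 kg. The hook end is at wrist (391,68). The saddle is measured at about (536.5, -171.5, 269), with balance yaw about -2°. I turn to match and approach.

In the tool's units: -3 mm / 600 = -0.005, 0.115 rad / 3.1416 = 0.0366.

hand_motion --segments '[0,0,0,0,0,0.0223,0,0,0,0,0,0.035,0,0,0,0,0,0.035,0,0,-0.005,0,0,0.0366,0,0,0,0,0,0]'

```text
t: 5.0
ee_pos: [404.7, -146.8, 318.0]
orientation: [-3.141, 0.063, 0.0]
ft_force: [-0.4, -0.4, -2.7]
width: 24.2
grasp_force: 30.0
```

hand_motion --segments '[0.0167,0.0083,0,0,0,0,0.0417,0.0117,0,0,0,0,0.0417,0.01,0,0,0,0,0.025,0.005,0,0,0,0,0.0083,0,0,0,0,0]'

```text
t: 5.42
ee_pos: [486.5, -171.7, 317.5]
orientation: [3.141, -0.052, 0.002]
ft_force: [-0.1, -0.4, -2.7]
width: 23.5
grasp_force: 30.0
```

hand_motion --segments '[0,0,0,0,0,0,0,0,0,0,0,0,0,0,0,0,0,0]'

```text
t: 5.67
ee_pos: [482.9, -170.4, 317.6]
orientation: [-3.141, 0.055, 0.002]
ft_force: [-1.2, -0.2, -2.8]
width: 23.7
grasp_force: 30.0
```

```bash
python3 - <<'E'
from h import *
from scipy.spatial.transform import Rotation as R
o=status.get_obs();print(o['ee_pos'],R.from_rotvec(o['orientation']).as_matrix().round(3),o['ft_force'])
for n in('side','scene','wrist'):
    D=grab(n,n+'4');W=cloud(D)
    P=W[box(W,505,625,-200,-140,255,300)];print(n,len(P))
    if n=='wrist':
        q=P[P[:,0]>556];print(np.polyfit(q[:,0],q[:,1],1),P[P[:,0]<545].mean(0),P[:,0].min())
    q=P[(P[:,0]>530)&(P[:,0]<545)];print(q.mean(0) if len(q) else'')
    blue,_=cols(D);B=W[blue&box(W,400,560,-260,-80,190,350)]
    for a,b in((235,260),(310,350)):
        q=B[(B[:,2]>a)&(B[:,2]<b)]
        if len(q)>5:print(rect(q),q[:,2].min(),np.median(q[:,2]),q[:,2].max())
E
```

```text
[ 482.8516344  -170.36794814  317.63680365] [[ 0.999 -0.035 -0.001]
 [-0.035 -0.999  0.   ]
 [-0.001 -0.    -1.   ]] [-1.16668974 -0.21388904 -2.75484778]
side 100
[ 537.40830852 -172.09269931  269.62981041]
(array([ 500.5, -149.9]), array([55.8, 23. ]), 89.0, 10) 249.62748936129935 250.67916386085335 252.40861801337618
scene 86
[ 538.66232554 -172.36735352  269.50845351]
(array([ 485.1, -141.1]), array([46.4,  8.4]), 4.4, 10) 248.86418084301016 251.04736915916573 252.82029979530512
wrist 2290
[-2.64256977e-02 -1.55235121e+02] [ 530.78413314 -169.03987761  279.39835603] 517.8310762600703
[ 537.22183839 -169.1467614   271.893493  ]
(array([ 483. , -169.5]), array([112.6,  63.2]), 88.1, 7401) 237.64028182749996 251.6343554880346 254.12316271982698
(array([ 484.8, -169.7]), array([26.3, 16.7]), 87.5, 2046) 316.7006254665839 346.15220589962627 349.6813224569302
```

In the tool's units: 15 mm / 600 = 0.025, 14 mm / 600 = 0.0233.

hand_motion --segments '[0.0133,0,0.0017,0,0,0,0.0233,0,0.0017,0,0,0,0.025,0,0,0,0,0,0.0183,0,0,0,0,0,0.0083,0,0,0,0,0]'

```text
t: 6.23
ee_pos: [538.3, -172.6, 316.0]
orientation: [3.141, -0.056, 0.001]
ft_force: [0.5, 0.2, -3.9]
width: 24.0
grasp_force: 30.0
```

hand_motion --segments '[0,0,0,0,0,0,0,0,0.01,0,0,0,0,0,0.0133,0,0,0,0,0,0.0083,0,0,0,0,0,0,0,0,0]'

```text
t: 6.65
ee_pos: [535.3, -172.2, 295.1]
orientation: [-3.14, 0.057, 0.005]
ft_force: [-0.2, -0.5, -3.2]
width: 24.0
grasp_force: 30.0
```

```bash
python3 - <<'E'
from h import *
o=status.get_obs();print(o['ee_pos'],o['ft_force'])
D=grab('side','side5');t=cv2.cvtColor(D['img'],cv2.COLOR_RGB2BGR)
s=grab('scene','scene5')
cv2.imwrite('pics/c5.png',np.hstack([cv2.resize(t[120:240,210:330],(400,400)),cv2.resize(cv2.cvtColor(s['img'],cv2.COLOR_RGB2BGR)[130:250,210:330],(400,400))]))
E
```

```text
[ 535.30695467 -172.22129823  295.14047056] [-0.23140443 -0.47198987 -3.24392716]
```

View pics/c5.png

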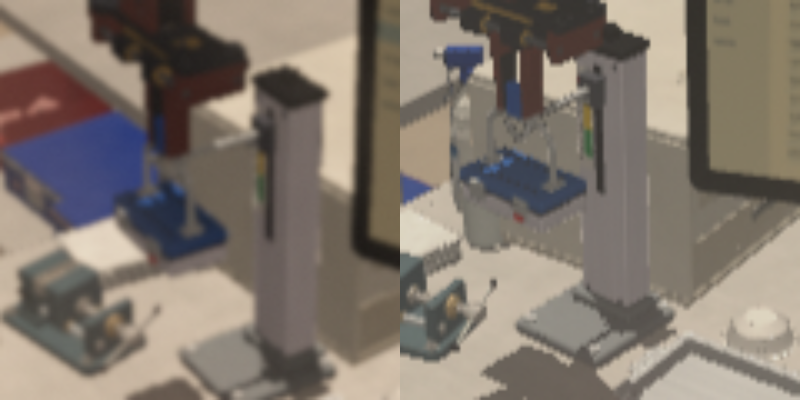

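The bail bar is over the hook, with the hook in the window, at scene crop (540,110). I average the force while it still hangs free from the gripper, to predict the dip.

In the tool's units: 4 mm / 600 = 0.0067, 3 mm / 600 = 0.005.

```bash
cat >> h.py <<'E'
def avg(n=16):
    F=[];Z=[];J=[]
    for _ in range(n):
        eyes.get_image('wrist');o=status.get_obs();F.append(o['ft_force']);Z.append(o['ee_pos']);J.append(o['joint_torque'])
    F=np.array(F);return F.mean(0).round(3),F[:,2].std().round(2),np.mean(Z,0).round(2),np.mean(J,0)[[1,2]].round(3)
E
python3 - <<'E'
from h import *
print(avg(),status.get_obs()['t'])
E
```

```text
(array([-0.034,  0.18 , -3.087]), np.float64(0.44), array([ 536.8 , -172.61,  297.13]), array([-47.788, -30.782])) 7.55
```

hand_motion --segments '[0,0,0.005,0,0,0,0,0,0.0067,0,0,0,0,0,0.0067,0,0,0,0,0,0.005,0,0,0,0,0,0.0033,0,0,0]'

```text
t: 7.97
ee_pos: [536.7, -172.5, 280.3]
orientation: [-3.141, 0.057, 0.001]
ft_force: [0.6, 0.1, -2.8]
width: 23.8
grasp_force: 30.0
```

hand_motion --segments '[0,0,0.0033,0,0,0,0,0,0.0033,0,0,0,0,0,0.0033,0,0,0,0,0,0.0033,0,0,0,0,0,0.0017,0,0,0]'

```text
t: 8.38
ee_pos: [536.9, -172.6, 271.8]
orientation: [3.141, -0.057, 0.0]
ft_force: [0.8, -0.3, -2.1]
width: 23.7
grasp_force: 30.0
```

```bash
python3 - <<'E'
from h import *
print(avg(8),status.get_obs()['t'])
E
```

```text
(array([ 0.553,  0.069, -1.853]), np.float64(0.59), array([ 536.85, -172.6 ,  272.04]), array([-47.793, -28.984])) 8.7833
```

The force ramps as expected. The small +x force says the bar sits on the front flank of the V, so I shift +3 mm while easing down.

In the tool's units: 3 mm / 600 = 0.005, 2 mm / 600 = 0.0033.

hand_motion --segments '[0.0017,0,0.0017,0,0,0,0.0017,0,0.0033,0,0,0,0.0017,0,0.005,0,0,0,0,0,0.005,0,0,0,0,0,0.0033,0,0,0]'

```text
t: 9.2
ee_pos: [540.1, -172.7, 260.6]
orientation: [3.141, -0.057, 0.001]
ft_force: [2.3, 0.1, -1.9]
width: 23.7
grasp_force: 30.0
```

hand_motion --segments '[0,0,0.0017,0,0,0,0,0,0,0,0,0]'

```text
t: 9.37
ee_pos: [540.1, -172.7, 259.8]
orientation: [3.141, -0.057, 0.001]
ft_force: [2.9, 0.9, -1.0]
width: 23.7
grasp_force: 30.0
```

```bash
python3 - <<'E'
from h import *
print(avg(10),status.get_obs()['t'])
for n in('side','scene'):
    D=grab(n,n+'6');W=cloud(D);P=W[box(W,575,615,-190,-155,200,300)]
    print(n,len(P),np.median(P[:,2]) if len(P) else'')
    W=cloud(dict(np.load(f'pics/{n}4.npz')));P=W[box(W,575,615,-190,-155,255,300)];print('unloaded',len(P),np.median(P[:,2]))
E
```

```text
(array([ 3.241, -0.247, -1.527]), np.float64(0.38), array([ 540.05, -172.73,  260.17]), array([-47.891, -26.783])) 9.8667
side 27 263.68660163625566
unloaded 31 282.99626540593476
scene 23 263.70133430981866
unloaded 27 282.2958865143054
```

In the tool's units: -1 mm / 600 = -0.0017, -0.5 mm / 600 = -0.0008.

hand_motion --segments '[-0.0017,0,0,0,0,0,-0.0008,0,0,0,0,0,0,0,0,0,0,0]'

```text
t: 10.22
ee_pos: [539.7, -172.7, 260.6]
orientation: [3.141, -0.057, 0.006]
ft_force: [7.6, 0.0, -2.2]
width: 23.4
grasp_force: 30.0
```

```bash
python3 - <<'E'
from h import *
print(avg(8),status.get_obs()['t'],status.get_obs()['moment'])
for n in('side6','scene6','side4','scene4'):
    W=cloud(dict(np.load(f'pics/{n}.npz')));D=dict(np.load(f'pics/{n}.npz'))
    P=W[box(W,505,560,-185,-155,230,300)];P=P[np.argsort(P[:,0])];print(n,P[::3].round().tolist())
D=grab('side','side7');t=cv2.cvtColor(D['img'],cv2.COLOR_RGB2BGR)
s=grab('wrist','wrist7')
cv2.imwrite('pics/c7.png',np.hstack([cv2.resize(t[150:220,220:300],(400,350),interpolation=cv2.INTER_CUBIC),cv2.resize(cv2.cvtColor(s['img'],cv2.COLOR_RGB2BGR)[100:300,170:390],(385,350))]))
E
```

```text
(array([ 7.705,  0.082, -1.494]), np.float64(0.49), array([ 539.75, -172.75,  260.62]), array([-47.644, -24.407])) 10.6167 [ 0.12758752 -1.38626474 -0.0070849 ]
side6 [[518.0, -169.0, 268.0], [520.0, -171.0, 268.0], [521.0, -175.0, 263.0], [524.0, -169.0, 255.0], [528.0, -170.0, 262.0], [528.0, -159.0, 295.0], [529.0, -172.0, 248.0], [530.0, -162.0, 275.0], [530.0, -162.0, 278.0], [531.0, -161.0, 288.0], [531.0, -178.0, 282.0], [532.0, -176.0, 271.0], [532.0, -170.0, 264.0], [532.0, -164.0, 279.0], [532.0, -176.0, 284.0], [533.0, -164.0, 289.0], [533.0, -168.0, 270.0], [533.0, -158.0, 293.0], [533.0, -167.0, 259.0], [534.0, -161.0, 273.0], [534.0, -168.0, 290.0], [535.0, -166.0, 279.0], [535.0, -181.0, 254.0], [536.0, -170.0, 291.0], [537.0, -171.0, 245.0], [538.0, -160.0, 289.0], [540.0, -157.0, 294.0], [541.0, -163.0, 300.0]]
scene6 [[513.0, -175.0, 270.0], [518.0, -178.0, 265.0], [519.0, -168.0, 262.0], [522.0, -174.0, 259.0], [525.0, -181.0, 278.0],
[... 851 characters left out ...]
3.0, -173.0, 279.0], [526.0, -169.0, 286.0], [528.0, -170.0, 269.0], [531.0, -171.0, 275.0], [533.0, -173.0, 265.0], [537.0, -172.0, 263.0], [540.0, -174.0, 270.0], [543.0, -176.0, 274.0], [545.0, -172.0, 268.0], [548.0, -173.0, 271.0], [550.0, -170.0, 276.0], [552.0, -172.0, 280.0], [556.0, -173.0, 282.0], [558.0, -175.0, 283.0]]
scene4 [[505.0, -176.0, 252.0], [509.0, -159.0, 248.0], [517.0, -172.0, 289.0], [520.0, -169.0, 283.0], [523.0, -175.0, 281.0], [524.0, -170.0, 278.0], [530.0, -173.0, 273.0], [533.0, -173.0, 268.0], [536.0, -171.0, 270.0], [542.0, -175.0, 273.0], [543.0, -169.0, 267.0], [544.0, -174.0, 282.0], [549.0, -173.0, 269.0], [552.0, -171.0, 282.0], [555.0, -172.0, 277.0]]
```

View pics/c7.png

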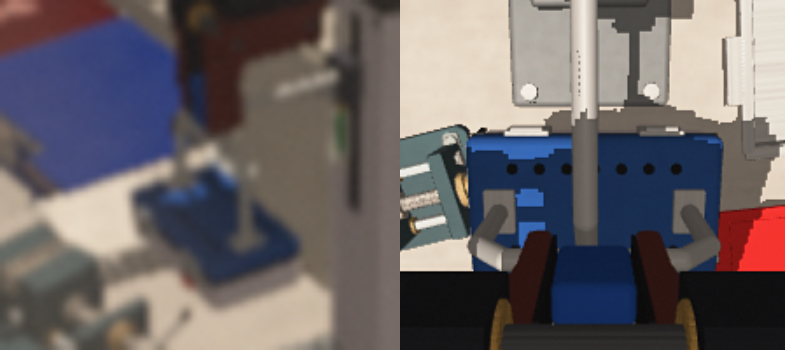

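Moving -x raised Fx to 7.7 N, so it is the front flank pushing. I move forward.

In the tool's units: 1.5 mm / 600 = 0.0025, 1 mm / 600 = 0.0017.

hand_motion --segments '[0.0017,0,0,0,0,0,0.0025,0,0,0,0,0,0,0,0,0,0,0]'

```text
t: 10.97
ee_pos: [540.2, -172.7, 259.6]
orientation: [-3.141, 0.057, 0.003]
ft_force: [1.8, -0.5, -1.6]
width: 23.6
grasp_force: 30.0
```

```bash
python3 - <<'E'
from h import *
print(avg(8),status.get_obs()['t'],status.get_obs()['moment'])
E
```

```text
(array([ 0.248, -0.846, -1.229]), np.float64(0.44), array([ 540.21, -172.7 ,  259.71]), array([-48.174, -28.329])) 11.3667 [-0.15376308  0.02332647 -0.01103793]
```

hand_motion --segments '[0.0012,0,0.0017,0,0,0,0,0,0.0017,0,0,0,0,0,0,0,0,0]'

```text
t: 11.62
ee_pos: [540.5, -172.7, 257.3]
orientation: [-3.141, 0.057, 0.004]
ft_force: [-4.2, -1.8, -0.7]
width: 23.6
grasp_force: 30.0
```

```bash
python3 - <<'E'
from h import *
print(avg(8),status.get_obs()['t'],status.get_obs()['moment'])
E
```

```text
(array([-4.941, -1.217, -1.364]), np.float64(0.41), array([ 540.55, -172.67,  257.57]), array([-48.478, -31.223])) 12.0167 [-0.1290558   0.97113566 -0.00724906]
```

The bar is now seated between both flanks. I undo 0.6 mm and ease down toward the predicted equilibrium at TCP z ≈ 246.

In the tool's units: 2 mm / 600 = 0.0033, 1 mm / 600 = 0.0017.

hand_motion --segments '[-0.001,0,0.0017,0,0,0,0,0,0.0033,0,0,0,0,0,0.0033,0,0,0,0,0,0.0033,0,0,0,0,0,0.0033,0,0,0]'

```text
t: 12.43
ee_pos: [540.5, -172.7, 248.6]
orientation: [-3.141, 0.057, 0.001]
ft_force: [-4.6, -0.3, -0.9]
width: 23.9
grasp_force: 30.0
```

hand_motion --segments '[0,0,0.0017,0,0,0,0,0,0,0,0,0,0,0,0,0,0,0]'

```text
t: 12.68
ee_pos: [540.5, -172.7, 247.7]
orientation: [-3.141, 0.057, 0.001]
ft_force: [-5.4, -1.1, -1.0]
width: 24.1
grasp_force: 30.0
```

```bash
python3 - <<'E'
from h import *
print(avg(12),status.get_obs()['t'],status.get_obs()['moment'])
E
```

```text
(array([-5.524, -1.081, -0.322]), np.float64(0.4), array([ 540.55, -172.68,  247.84]), array([-48.311, -30.738])) 13.2833 [-0.17778703  0.96856539  0.00276831]
```

In the tool's units: -0.8 mm / 600 = -0.0013, -0.6 mm / 600 = -0.001.

hand_motion --segments '[-0.0013,0,0,0,0,0,-0.001,0,0,0,0,0,0,0,0,0,0,0]'

```text
t: 13.53
ee_pos: [540.3, -172.7, 248.4]
orientation: [3.141, -0.057, 0.003]
ft_force: [-0.7, -1.3, -0.5]
width: 23.7
grasp_force: 30.0
```

```bash
python3 - <<'E'
from h import *
print(avg(12),status.get_obs()['t'],status.get_obs()['moment'])
E
```

```text
(array([ 1.271, -0.097, -0.283]), np.float64(0.51), array([ 540.19, -172.72,  248.3 ]), array([-47.796, -27.033])) 14.1333 [ 0.02595087 -0.60416178 -0.00899906]
```

In the tool's units: 1 mm / 600 = 0.0017, 0.2 mm / 600 = 0.0003.

hand_motion --segments '[0.0003,0,0.0017,0,0,0,0,0,0.0017,0,0,0,0,0,0,0,0,0]'

```text
t: 14.38
ee_pos: [540.0, -172.7, 245.9]
orientation: [3.141, -0.057, 0.001]
ft_force: [3.5, -0.5, 0.1]
width: 24.1
grasp_force: 30.0
```

```bash
python3 - <<'E'
from h import *
print(avg(14),status.get_obs()['t'],status.get_obs()['moment'])
E
```

```text
(array([ 4.777, -0.032, -0.327]), np.float64(0.41), array([ 540.01, -172.72,  246.12]), array([-47.487, -24.892])) 15.0833 [ 0.06365568 -0.97797482 -0.03676051]
```

Careful with the scale: shifts go in shares of 600 mm and turns go in shares of pi rad. That gives: 0.6 mm / 600 = 0.001, 0.5 mm / 600 = 0.0008.

hand_motion --segments '[0.001,0,0,0,0,0,0.0008,0,0,0,0,0,0,0,0,0,0,0]'

```text
t: 15.33
ee_pos: [540.2, -172.7, 245.7]
orientation: [-3.141, 0.057, 0.002]
ft_force: [1.2, -0.7, -0.8]
width: 24.1
grasp_force: 30.0
```

```bash
python3 - <<'E'
from h import *
print(avg(14),status.get_obs()['t'],status.get_obs()['moment'])
E
```

```text
(array([-0.345, -0.758, -0.405]), np.float64(0.48), array([ 540.24, -172.7 ,  245.75]), array([-47.893, -27.529])) 16.0333 [-0.14311326  0.32366066  0.06863791]
```

```bash
cat >> h.py <<'E'
def dip(n=3):
    r=[]
    for c in('side','scene'):
        for k in range(n):
            W=cloud(grab(c));P=W[box(W,575,615,-190,-155,180,300)]
            z=np.median(P[:,2]); P=P[abs(P[:,2]-z)<6]; r.append((c,len(P),P[:,2].mean().round(1)))
    return r
E
python3 - <<'E'
from h import *
for n in('side4','scene4','side3','scene3'):
    W=cloud(dict(np.load(f'pics/{n}.npz')));P=W[box(W,575,615,-190,-155,255,300)];z=np.median(P[:,2]);print(n,P[abs(P[:,2]-z)<6][:,2].mean())
print(dip(),status.get_obs()['t'])
E
```

```text
side4 283.03346976488933
scene4 282.1899209081984
side3 283.06023912356335
scene3 282.62404051908766
[('side', 28, np.float64(250.0)), ('side', 27, np.float64(249.1)), ('side', 27, np.float64(249.3)), ('scene', 23, np.float64(247.9)), ('scene', 22, np.float64(248.8)), ('scene', 20, np.float64(248.5))] 16.3333
```

The vision dip of about 33.8 mm agrees with TCP height. I go 2 mm lower, then open the fingers.

In the tool's units: 1 mm / 600 = 0.0017, 0.3 mm / 600 = 0.0005.

hand_motion --segments '[0.0005,0,0.0017,0,0,0,0,0,0.0017,0,0,0,0,0,0,0,0,0]'

```text
t: 16.58
ee_pos: [540.5, -172.7, 243.5]
orientation: [-3.141, 0.057, 0.002]
ft_force: [-4.7, -0.6, -0.0]
width: 23.6
grasp_force: 30.0
```

```bash
python3 - <<'E'
from h import *
print(avg(8),status.get_obs()['t'])
E
```

```text
(array([-5.177, -1.039,  0.102]), np.float64(0.32), array([ 540.52, -172.67,  243.73]), array([-48.201, -30.207])) 16.9833
```

hand_motion --segments '[0,0,0,0,0,0,0,0,0,0,0,0,0,0,0,0,0,0,0,0,0,0,0,0,0,0,0,0,0,0]' --jaw 60

```text
t: 17.4
ee_pos: [541.5, -172.7, 244.2]
orientation: [3.141, -0.057, 0.001]
ft_force: [-0.6, 0.3, 0.1]
width: 53.7
grasp_force: 0.0
```

hand_motion --segments '[0,0,0,0,0,0,0,0,0,0,0,0,0,0,0,0,0,0,0,0,0,0,0,0,0,0,0,0,0,0]' --jaw 60

```text
t: 17.82
ee_pos: [541.1, -172.7, 244.0]
orientation: [-3.141, 0.057, -0.0]
ft_force: [-0.1, 0.3, -0.4]
width: 60.1
grasp_force: 0.0
```

hand_motion --segments '[0,0,0,0,0,0,0,0,0,0,0,0,0,0,0,0,0,0,0,0,0,0,0,0,0,0,0,0,0,0]' --jaw 60

```text
t: 18.23
ee_pos: [541.1, -172.7, 244.0]
orientation: [-3.141, 0.057, -0.0]
ft_force: [0.0, -0.8, 0.1]
width: 60.1
grasp_force: 0.0
```

```bash
python3 - <<'E'
from h import *
print(dip(1),status.get_obs()['ee_pos'],status.get_obs()['t'])
E
```

```text
[('side', 30, np.float64(246.6)), ('scene', 13, np.float64(246.2))] [ 541.05236896 -172.71557793  243.97090977] 18.3333
```

hand_motion --segments '[0,0,0,0,0,0,0,0,0,0,0,0,0,0,0,0,0,0,0,0,0,0,0,0,0,0,0,0,0,0]'

```text
t: 18.75
ee_pos: [541.1, -172.7, 244.0]
orientation: [3.141, -0.057, -0.0]
ft_force: [1.2, 0.5, 0.4]
width: 60.2
grasp_force: 0.0
```

hand_motion --segments '[0,0,0,0,0,0,0,0,0,0,0,0,0,0,0,0,0,0,0,0,0,0,0,0,0,0,0,0,0,0]'

```text
t: 19.17
ee_pos: [541.1, -172.7, 244.0]
orientation: [-3.141, 0.057, -0.0]
ft_force: [-0.1, -0.6, 0.4]
width: 60.2
grasp_force: 0.0
```

hand_motion --segments '[0,0,0,0,0,0,0,0,0,0,0,0,0,0,0,0,0,0,0,0,0,0,0,0,0,0,0,0,0,0]'

```text
t: 19.58
ee_pos: [541.1, -172.7, 244.0]
orientation: [3.141, -0.057, 0.0]
ft_force: [-0.4, 0.1, 0.5]
width: 59.7
grasp_force: 0.0
```

```bash
python3 - <<'E'
from h import *
print(dip(2),avg(10),status.get_obs()['t'])
w=grab('wrist','wrist8');W=cloud(w);blue,_=cols(w)
for a,b in((160,192),(250,290)):
    P=W[box(W,460,620,-260,-90,a,b)&blue];print(rect(P) if len(P)>5 else len(P),np.median(P[:,2]))
t=cv2.cvtColor(grab('side','side8')['img'],cv2.COLOR_RGB2BGR);s=cv2.cvtColor(grab('scene','scene8')['img'],cv2.COLOR_RGB2BGR);wi=cv2.cvtColor(w['img'],cv2.COLOR_RGB2BGR)
k=cv2.INTER_CUBIC
im=np.zeros((600,800,3),np.uint8)
im[:300,:400]=cv2.resize(t[140:215,220:320],(400,300),interpolation=k);im[:300,400:]=cv2.resize(s[140:215,220:320],(400,300),interpolation=k);im[300:,:400]=cv2.resize(wi,(400,300))
cv2.imwrite('pics/c8.png',im)
E
```

```text
[('side', 30, np.float64(247.0)), ('side', 28, np.float64(246.8)), ('scene', 13, np.float64(246.8)), ('scene', 14, np.float64(247.1))] (array([ 0.019,  0.1  , -0.137]), np.float64(0.36), array([ 541.05, -172.73,  243.98]), array([-47.887, -27.455])) 20.2833
(array([ 538.9, -170.4]), array([112.9,  64.8]), 87.8, 6750) 177.0561514772711
(array([ 540.7, -172.5]), array([25. , 12.2]), 89.1, 1821) 272.0295112155979
```

View pics/c8.png

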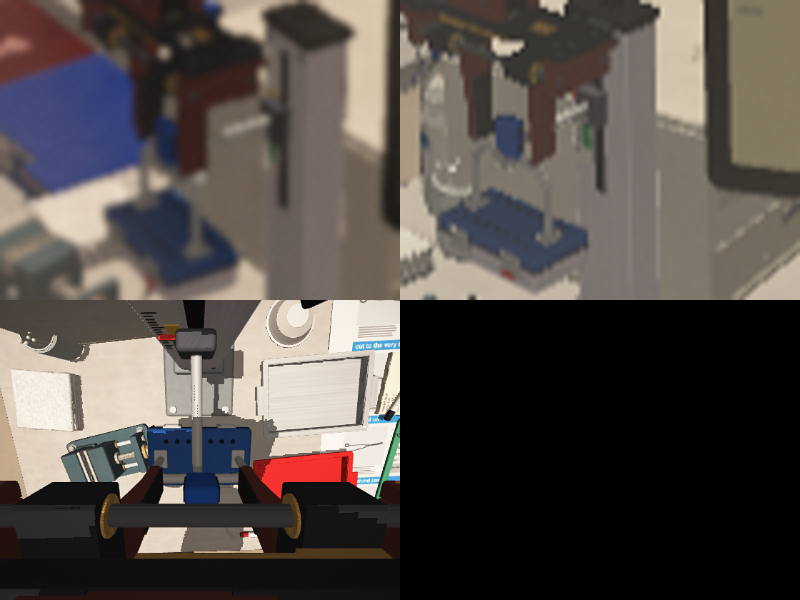

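At rest, the dip is 36 mm (≈0.33 kg), and the red pointer stands beside yellow at wrist crop (168,337): yellow field, so it goes to the red tray. I regrip gently and fit the red tray from saved clouds.

hand_motion --segments '[0,0,0,0,0,0,0,0,0,0,0,0,0,0,0,0,0,0,0,0,0,0,0,0,0,0,0,0,0,0]' --jaw 10

```text
t: 20.85
ee_pos: [541.1, -172.7, 244.0]
orientation: [3.141, -0.057, 0.0]
ft_force: [-0.4, -0.4, -0.5]
width: 30.6
grasp_force: 0.0
```

hand_motion --segments '[0,0,0,0,0,0,0,0,0,0,0,0,0,0,0,0,0,0]' --jaw 10

```text
t: 21.1
ee_pos: [541.1, -173.0, 244.0]
orientation: [3.141, -0.057, 0.0]
ft_force: [-0.8, -1.6, -0.3]
width: 23.5
grasp_force: 30.0
```

```bash
python3 - <<'E'
from h import *
print(avg(4))
for n in('wrist1','wrist2','wrist3','side1','side3','scene1','scene3','side0'):
    D=dict(np.load(f'pics/{n}.npz'));W=cloud(D);_,red=cols(D)
    for nm,m in(('all',red&box(W,300,560,-500,-230,-3,30)),('floor',red&box(W,300,560,-500,-230,0,9)),('rim',red&box(W,300,560,-500,-230,16,30))):
        k,l,st,_=cv2.connectedComponentsWithStats(m.astype(np.uint8))
        i=1+np.argmax(st[1:,4]);P=W[l==i];ok=st[i,0]>0 and st[i,1]>0 and st[i,0]+st[i,2]<560
        print(n,nm,ok,rect(P),np.median(P[:,2]).round(1))
E
```

```text
(array([ 0.205, -2.082, -0.229]), np.float64(0.51), array([ 541.07, -172.95,  244.02]), array([-47.855, -27.174]))
wrist1 all True (array([ 423.5, -362.4]), array([134.3, 204.3]), 4.1, 15436) 5.2
wrist1 floor True (array([ 423.7, -363.7]), array([114.7, 165.3]), 4.0, 10524) 4.7
wrist1 rim True (array([ 423.5, -362.4]), array([134.3, 204.3]), 4.1, 4535) 23.5
wrist2 all False (array([ 427.3, -361.5]), array([126.3, 204. ]), 4.1, 12595) 5.0
wrist2 floor True (array([ 423.8, -367.6]), array([114.8, 159. ]), 4.4, 8886) 4.6
wrist2 rim False (array([ 436.6, -360.8]), array([107.7, 204. ]), 4.1, 3277) 23.4
wrist3 all True (array([ 423.7, -362.4]), array([134.9, 204.6]), 3.7, 10124) 5.2
wrist3 floor True (array([ 423.5, -365.9]), array([114.5, 161.4]), 4.1, 6930) 4.7
wrist3 rim True (array([ 423.7, -362.4]), array([133.9, 204.5]), 4.
[... 512 characters left out ...]
ay([ 422.6, -363.5]), array([139.5, 204.3]), 2.9, 1301) 4.8
scene1 floor True (array([ 431.4, -355.6]), array([105.4, 155.8]), 5.3, 859) 3.7
scene1 rim True (array([ 422.6, -363.5]), array([139.5, 204.3]), 2.9, 353) 22.6
scene3 all True (array([ 423.8, -368.3]), array([143.3, 191.9]), 4.3, 1297) 4.8
scene3 floor True (array([ 431.8, -356.5]), array([102.6, 158.1]), 3.1, 864) 3.7
scene3 rim True (array([ 421.6, -368.5]), array([138.6, 191.7]), 4.5, 355) 22.4
side0 all True (array([ 438.5, -367.7]), array([200.7, 127.2]), 81.9, 977) 8.9
side0 floor True (array([ 429.7, -355.6]), array([105.6, 155. ]), 3.7, 452) 4.8
side0 rim True (array([ 438.5, -367.7]), array([200.7, 127.2]), 81.9, 387) 23.3
```

Red tray: centre (423.6, -363.5), yaw 4.1°, floor at z 4.7, inside 114.7 × 165.3. Now the gentle lift off.

In the tool's units: -4 mm / 600 = -0.0067, -3 mm / 600 = -0.005.

hand_motion --segments '[0,0,-0.0017,0,0,0,0,0,-0.0033,0,0,0,0,0,-0.005,0,0,0,0,0,-0.0067,0,0,0,0,0,-0.0067,0,0,0]'

```text
t: 21.72
ee_pos: [541.1, -172.7, 258.3]
orientation: [3.141, -0.057, -0.0]
ft_force: [0.1, -2.2, -1.7]
width: 24.0
grasp_force: 30.0
```

hand_motion --segments '[0,0,-0.0067,0,0,0,0,0,-0.0067,0,0,0,0,0,-0.0067,0,0,0,0,0,-0.005,0,0,0,0,0,-0.005,0,0,0]'

```text
t: 22.13
ee_pos: [541.0, -172.5, 276.2]
orientation: [-3.141, 0.057, 0.0]
ft_force: [1.2, -0.3, -2.9]
width: 24.0
grasp_force: 29.9
```

hand_motion --segments '[0,0,-0.005,0,0,0,0,0,-0.005,0,0,0,0,0,-0.005,0,0,0,0,0,-0.005,0,0,0,0,0,-0.005,0,0,0]'

```text
t: 22.55
ee_pos: [540.8, -172.6, 291.1]
orientation: [-3.141, 0.057, 0.001]
ft_force: [-0.4, -0.3, -3.9]
width: 23.7
grasp_force: 29.9
```

In the tool's units: -8 mm / 600 = -0.0133, -7 mm / 600 = -0.0117.

hand_motion --segments '[0,0,-0.0067,0,0,0,0,0,-0.01,0,0,0,0,0,-0.0133,0,0,0,0,0,-0.0117,0,0,0,0,0,-0.0017,0,0,0]'

```text
t: 22.97
ee_pos: [541.9, -173.0, 319.0]
orientation: [3.14, -0.057, 0.004]
ft_force: [1.2, -0.7, -2.7]
width: 24.0
grasp_force: 29.9
```

hand_motion --segments '[0,0,0,0,0,0,0,0,0,0,0,0,-0.0083,0,0,0,0,0,-0.0167,0,0,0,0,0,-0.0233,0,0,0,0,0]'

```text
t: 23.38
ee_pos: [511.4, -171.5, 316.4]
orientation: [-3.141, 0.056, 0.001]
ft_force: [0.8, -0.1, -3.5]
width: 24.1
grasp_force: 29.9
```

hand_motion --segments '[-0.0233,0,0,0,0,0,-0.02,0,0,0,0,0,-0.0167,0,0,0,0,0,-0.0083,0,0,0,0,0,0,0,0,0,0,0]'

```text
t: 23.8
ee_pos: [470.0, -170.1, 317.1]
orientation: [3.141, -0.058, -0.0]
ft_force: [0.3, 0.3, -3.2]
width: 23.7
grasp_force: 29.9
```

```bash
python3 - <<'E'
from h import *
print(dip(1),status.get_obs()['ee_pos'])
w=grab('wrist');W=cloud(w);blue,_=cols(w)
for a,b in((235,262),(330,360)):
    P=W[box(W,400,620,-260,-90,a,b)&blue];print(rect(P) if len(P)>5 else len(P),np.median(P[:,2]))
E
```

```text
[('side', 31, np.float64(283.1)), ('scene', 27, np.float64(282.6))] [ 471.39430899 -170.33253452  317.26195406]
(array([ 471.5, -169.1]), array([112.9,  60.8]), 87.8, 7341) 250.25591473478957
(array([ 471. , -169.5]), array([24. , 12.2]), 87.5, 1606) 345.63749291132734
```

Hook is back at zero. I carry it over the red tray.

hand_motion --segments '[-0.005,0.02,0,0,0,0,-0.0083,0.0417,0,0,0,0,-0.01,0.05,0,0,0,0,-0.01,0.05,0,0,0,0,-0.01,0.05,0,0,0,0]'

```text
t: 24.37
ee_pos: [440.4, -298.0, 316.9]
orientation: [3.141, -0.055, 0.0]
ft_force: [0.9, 0.1, -2.5]
width: 23.7
grasp_force: 30.0
```

hand_motion --segments '[-0.01,0.05,0,0,0,0,-0.0083,0.0417,0,0,0,0,-0.0058,0.0225,0,0,0,0,0,0,0.0167,0,0,-0.0159,0,0,0.0333,0,0,-0.0185]'

```text
t: 24.78
ee_pos: [424.5, -366.4, 288.6]
orientation: [3.136, 0.113, 0.005]
ft_force: [0.6, -0.4, -3.0]
width: 24.2
grasp_force: 30.0
```

hand_motion --segments '[0,0,0.05,0,0,0,0,0,0.05,0,0,0,0,0,0.05,0,0,0,0,0,0.0333,0,0,0,0,0,0.0167,0,0,0]'

```text
t: 25.2
ee_pos: [422.4, -363.0, 163.9]
orientation: [-3.136, -0.113, 0.005]
ft_force: [0.1, -0.8, -3.7]
width: 23.7
grasp_force: 30.0
```

hand_motion --segments '[0,0,0,0,0,0,0,0,0,0,0,0,0,0,0,0,0,0]'

```text
t: 25.45
ee_pos: [424.6, -364.9, 168.4]
orientation: [3.138, 0.113, 0.003]
ft_force: [0.6, 0.3, -3.1]
width: 23.8
grasp_force: 30.0
```

```bash
python3 - <<'E'
from h import *
print(avg(4))
for n in('wrist','side','scene'):
    w=grab(n,n+'9');W=cloud(w);blue,red=cols(w)
    z=status.get_obs()['ee_pos'][2]-105
    for a,b in((z+30,z+46),(z+110,z+142)):
        P=W[box(W,300,560,-500,-230,a,b)&blue]
        if len(P)>5:print(n,rect(P),np.median(P[:,2]),np.percentile(P[:,2],98))
    m=red&box(W,300,560,-500,-230,16,30);P=W[m];print('rim',rect(P))
E
```

```text
(array([ 0.003, -0.06 , -2.84 ]), np.float64(0.56), array([ 424.37, -364.8 ,  168.49]), array([-50.638, -24.755]))
wrist (array([ 423.8, -363.6]), array([ 61.3, 112.4]), 4.2, 7268) 101.17747035450705 102.59305645963828
wrist (array([ 423.8, -363.8]), array([12.6, 24. ]), 3.6, 1830) 196.1405087100495 198.31376170299723
rim (array([ 425.5, -362.6]), array([128.5, 204.6]), 4.2, 5342)
rim (array([ 403.1, -374.5]), array([147.6, 210.6]), 28.1, 422)
rim (array([ 417.2, -363.1]), array([136.8, 199.9]), 15.5, 177)
```

View pics/wrist9.png

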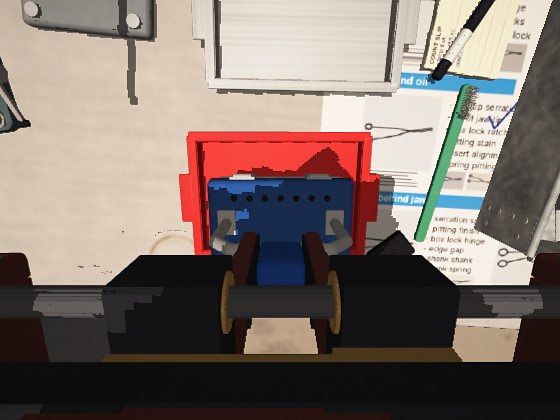

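The cassette is centred and parallel over the red tray (lid at (423.8, -363.6), 4.2°). I lower it gently.

In the tool's units: 17 mm / 600 = 0.0283, 14 mm / 600 = 0.0233.

hand_motion --segments '[0,0,0.0167,0,0,0,0,0,0.0283,0,0,0,0,0,0.0233,0,0,0,0,0,0.0133,0,0,0,0,0,0.0067,0,0,0]'

```text
t: 26.22
ee_pos: [422.8, -363.4, 112.2]
orientation: [-3.138, -0.113, 0.003]
ft_force: [0.0, 0.2, -3.9]
width: 23.5
grasp_force: 30.0
```

hand_motion --segments '[0,0,0.0017,0,0,0,0,0,0.0017,0,0,0,0,0,0.0017,0,0,0,0,0,0.0017,0,0,0,0,0,0,0,0,0]'

```text
t: 26.63
ee_pos: [423.8, -364.3, 110.3]
orientation: [3.139, 0.113, 0.001]
ft_force: [0.3, -0.5, -3.6]
width: 23.8
grasp_force: 30.0
```

```bash
python3 - <<'E'
from h import *
print(avg(4))
E
```

```text
(array([-0.06 ,  0.276, -3.247]), np.float64(0.49), array([ 423.71, -364.23,  110.3 ]), array([-53.063, -21.668]))
```

hand_motion --segments '[0,0,0.0008,0,0,0,0,0,0.0008,0,0,0,0,0,0.0005,0,0,0,0,0,0,0,0,0]'

```text
t: 27.17
ee_pos: [423.8, -364.2, 109.8]
orientation: [3.139, 0.113, 0.001]
ft_force: [-1.4, 2.2, 7.2]
width: 23.9
grasp_force: 30.0
```

```bash
python3 - <<'E'
from h import *
print(avg(4))
E
```

```text
(array([-2.862,  2.511,  7.567]), np.float64(0.46), array([ 423.75, -364.2 ,  109.78]), array([-47.749, -20.829]))
```

Seated: contact force of about 10 N on the floor. I back off slightly, release, and retreat upward.

In the tool's units: -0.5 mm / 600 = -0.0008.

hand_motion --segments '[0,0,-0.0008,0,0,0,0,0,0,0,0,0]'

```text
t: 27.53
ee_pos: [423.7, -364.2, 109.8]
orientation: [3.139, 0.113, 0.001]
ft_force: [-1.8, 1.6, 5.9]
width: 23.7
grasp_force: 30.0
```

hand_motion --segments '[0,0,0,0,0,0,0,0,0,0,0,0,0,0,0,0,0,0,0,0,0,0,0,0,0,0,0,0,0,0]' --jaw 60

```text
t: 27.95
ee_pos: [423.6, -364.1, 109.0]
orientation: [-3.14, -0.113, 0.0]
ft_force: [0.0, -0.1, -0.7]
width: 53.3
grasp_force: 0.0
```

hand_motion --segments '[0,0,0,0,0,0,0,0,-0.0167,0,0,0,0,0,-0.0333,0,0,0,0,0,-0.05,0,0,0,0,0,-0.05,0,0,0]' --jaw 60

```text
t: 28.37
ee_pos: [423.1, -363.7, 200.2]
orientation: [-3.138, -0.113, 0.002]
ft_force: [0.1, -1.2, 0.1]
width: 60.3
grasp_force: 0.0
```

hand_motion --segments '[0,0,-0.0417,0,0,0,0,0,-0.0167,0,0,0,0,0,0,0,0,0,0,0,0,0,0,0]'

```text
t: 28.7
ee_pos: [423.4, -364.0, 234.1]
orientation: [3.139, 0.113, 0.0]
ft_force: [0.1, -0.1, -0.7]
width: 59.7
grasp_force: 0.0
```

```bash
python3 - <<'E'
from h import *
w=grab('wrist','wrist10');W=cloud(w);blue,red=cols(w)
for a,b in((30,55),(115,145)):
    P=W[box(W,300,560,-500,-230,a,b)&blue]
    if len(P)>5:
        A=np.c_[P[:,:2]-P[:,:2].mean(0),np.ones(len(P))];print(rect(P),np.median(P[:,2]),np.linalg.lstsq(A,P[:,2],rcond=None)[0])
print(dip(1))
E
```

```text
(array([ 421. , -363.2]), array([ 65. , 112.4]), 4.3, 3589) 42.488518507564 [-1.33200494e-02 -9.39315308e-04  4.23344442e+01]
(array([ 421.4, -363.4]), array([12.8, 24.1]), 4.2, 520) 137.88201820118533 [-8.73255241e-01 -6.67610386e-02  1.34961729e+02]
[('side', 18, np.float64(283.1)), ('scene', 0, np.float64(nan))]
  return _methods._mean(a, axis=axis, dtype=dtype,
  ret = ret.dtype.type(ret / rcount)
h.py:29: RuntimeWarning: Mean of empty slice.
  z=np.median(P[:,2]); P=P[abs(P[:,2]-z)<6]; r.append((c,len(P),P[:,2].mean().round(1)))
```

The cassette lies flat in the red tray (lid z 42.4, level, centred), the hook is at zero, and the gripper is clear.

```bash
python3 -c "
from workcell import ticket;print(ticket.close_job())"
```

```text
the job is handed in; nothing more can be done
None
```

The cassette settled at about 36 mm of dip (about 0.33 kg), in the yellow field, so I put it flat in the red tray for a recount and handed the job in at about 29 s; the tape, marker, gauze and loupe stayed clear of the arm's path, but I did not re-check their positions before handing in.

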